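# Fill the jam sample crate and log its batch tag

## Task

Stand the two loose jam jars upright in the two empty cells of the wooden sample crate, one jar per cell. Then log the batch: pick up the flat batch tag from the table, find its label end by the small notch in one corner, and slide that end, label side up, into the slot of the tag reader until it is fully home against the spring. Finish while still gripping the tag and holding it pressed home (the spring pushes it out if you let go), and leave the other things on the table where they are.

Things in the scene. Friction and masses are not known exactly. Their poses are not given: they have to be found in the camera images.
- jar_a: first loose jam jar, closed, yellow lid, round: body 64 mm and lid 65 mm across, 100 mm tall, 0.3 to 0.6 kg, standing on the table; origin at the centre of its underside, z up
- jar_b: second loose jam jar, just like jar_a, standing on the table; origin at the centre of its underside
- jar_in: third, equal jar that already stands in the crate, in the end cell cell_0, and stays there; origin at the centre of its underside
- sample_crate: open wooden crate, fixed to the table, 90 (x) x 258 (y) mm (278 with the end cleats), walls 60 mm high and 6 thick, dividers 52 mm high, floor 6 mm thick; a row of three square cells along its y axis, each 78 x 78 mm inside; origin at the centre of its underside
- cell_0 (a point): centre of the floor of the end cell at the crate's +y end (taken by jar_in), 84 mm from the middle cell's centre
- cell_1 (a point): centre of the floor of the middle cell (empty), 6 mm above the table
- cell_2 (a point): centre of the floor of the end cell at the crate's -y end (empty), 6 mm above the table
- batch_tag: flat dark metal plate 100 (x) x 44 (y) x 6 mm, 60 g, lying on the table label side up, turned any way. A 12 x 12 mm notch in its corner at +x, -y marks the label end (+x): the right-hand corner looking along +x from above. Origin at the centre of the underside, z out of the label side. Hold it by the plain half (-x), 50 mm of which stays outside the reader
- tag_nose (a point): middle of the tag's label-end edge, 50 mm from the tag's origin along its +x, at half thickness
- tag_label (a point): centre of the slightly lighter matt label field (30 x 34 mm) on the tag's upper side, 20 mm from the tag's origin along +x
- tag_reader: white reader box with a black front bezel, fixed on the table, 110 (x) x 96 (y) x 64 mm; origin at the centre of its underside. Its slot opens in the front face (x = -55 mm) and runs level along +x for 50 mm: 47 mm wide, 9 high, from 30 to 39 mm above the table, the mouth flared over the first 10 mm
- reader_mouth (a point): centre of the slot's mouth (about 58 mm wide, 18 high at the face), 34.5 mm above the table; its axes are the reader's, +x is the way in
- reader_home (a point): middle of the slot's back end, 50 mm in from the mouth: where the tag's nose is when home. A key fills the back corner at -y (11.5 mm wide, last 10 mm of the depth) and enters the tag's notch: the tag goes home only notched end first and label up, any other way it stops 10 mm short
- reader_switch (a joint): sprung switch at the back of the slot that the tag's nose pushes in over the last 10 mm: 0 free, 0.010 m fully in; the spring takes about 3.6 N at first touch and 6.6 N fully in, and pushes the tag out again when it is let go
- spare_nozzle: bystander, loose: white plastic nozzle standing upright, 48 mm across, 52 tall; origin at the centre of its underside
- marker: bystander, loose: felt marker lying down, 142 mm long, 17 thick; origin at the centre of its underside
- timer: bystander, loose: white kitchen timer lying on its back, 70x64x19 mm; origin at the centre of its underside
- ring_cutter_small: bystander, loose: small steel ring cutter, 40 mm across, 35 tall; origin at the centre of its underside
- probe_thermometer: bystander, loose: red probe thermometer lying down, 207x27x19 mm; origin at the centre of its underside
- pastry_brush: bystander, loose: pastry brush with wooden handle lying down, 46x186x17 mm; origin at the centre of its underside
There are look-alikes about, which are no part of the job. There is more than one size of the batch_tag; the one meant has the size given above.

How it is judged:
By the outcome, as a careful person would: the job done as asked, in the order asked, and still so for the second after the job is handed in, while the arm keeps its last pose, push and grip.
It also fails if it takes over 72 s, if anything falls off the work surface, if the arm or the gripper's body presses on something with over 40 N, if the wrist force passes 120 N, or if a joint passes its speed limit or range.

## Robot

A 7-joint arm with a two-finger parallel gripper is mounted at the origin on a cart in front of the work surface, level with it; the furniture and walls round the work are solid. World frame = base frame: x ahead of the robot, y to its left, z up, the work surface at z = 0. Lengths are in m, angles in rad, forces in N, time in s.
With the tool pointing down it reaches from about 0.35 to 0.9 m from the base axis. Payload 8.1 kg.
Tool frame: the origin (TCP) lies midway between the tips of the shut fingers; the grasp point (between the pads) lies 19 mm behind it; z points along the fingers, y is the line along which they close (so a half turn about z gives the same grasp; the last joint's range is limited). The gripper opens to 85 mm and grips with 20 to 120 N. Pads are 22 mm wide; open, the fingers measure 114 mm over their backs; the gripper's body (76 mm by 85 mm) begins 54 mm behind the grasp point. The pads swing forward as they close: fully open they stand 13 mm farther back than shut.
Start: joints at [1.215, 0.434, 0.025, 1.573, -0.012, 1.134, -0.075], TCP at [0.156, -0.605, 0.231] pointing down, gripper open.
Joint ranges: [-2.62, 2.62], [-0.44, 2.09], [-1.27, 1.32], [0.08, 2.57], [-1.32, 4.46], [0.12, 2], [-2.74, 2.74]. Speed limits (rad/s): [2.22, 2.22, 3.01, 3.01, 3.14, 3.14, 3.14].

## Interface

Orientations are given as a unit quaternion [w, x, y, z].
In Python, from plant import movep, line_to, move_joints, grip, pause, ik, get_image, PlanningError, hand_in, cut_out, place_of, current_clock, current_joint_pos, current_qd, current_effort, current_ee_pos, current_eef_rot, current_ft_force, current_torque, current_opening, current_gripper_force gives the robot as it stands. Calls block until the motion is done:
- movep(position, orientation): joint-space move of the TCP to a pose.
- line_to(position, attitude=None, rate=0.15, threshold=None): straight line of the TCP; attitude=None keeps the orientation; rate is the mean speed in m/s. With threshold (N) it stops when the force on the tool has changed by that much, and returns True; else False.
- move_joints(angles): joint-space move.
- grip(opening, strength=None): finger opening in m; strength is the grip in N (None keeps the last); returns when the fingers have stopped.
- pause(seconds).
- ik(position, orientation): joint angles nearest the present ones, or None.
- get_image(name): name is "scene" or "top" or "wrist"; returns a dict with "pixels" (420x560x3 uint8, blue, green, red), "depth" (420x560 float32, m along the optical axis (not along the pixel's ray), 0 where there is no reading), "fx", "fy", "cx", "cy" (pixels), "rvec" (rotation vector, rad) and "tvec" (3), from world to camera coordinates, as OpenCV has them. Camera axes: x right, y down, z forward; pixel columns grow to the right and rows downward; lengths in m; the calibration is good to about 2 mm. The wrist camera is an equidistant fisheye: a pixel r from the principal point sees the ray r / f radians off the axis. A picture is of the moment at which its call begins.
A pose or a line that the arm cannot do raises PlanningError and nothing moves.
- hand_in(): hands the job in; it is judged then, once.
Trained networks look in a picture, given as the dict that the camera call returned (one of the last four; its "shot" number tells which), for a name from the list of things; names that differ only in an ending like _2 or _b are one class to them, and where a whole thing is asked for, a point or a joint stands for the part that bears it (a point fixed in the world has none). Each returns a list of dicts, best first, with "p" (0 to 1); they miss things now and then, are a little off and sometimes report something else, mostly with a low value. They report only what shows in the picture. A call takes as long as a camera call. They do not tell look-alikes from the thing itself.
- cut_out(picture, name): "mask" (420x560 bool, what is visible of it).
- place_of(picture, name): "position" ([x, y, z] in m, in world coordinates, good to about 4 mm: a listed point, or the origin of a listed thing).
Readings, each from a call of its own:
- current_clock(): time.
- current_joint_pos(): joint angles.
- current_qd(): joint speeds.
- current_effort(): joint torques, N m.
- current_ee_pos(): TCP position.
- current_eef_rot(): TCP orientation.
- current_ft_force(): force on the tool from outside, world axes, zero at the start.
- current_torque(): the same for the moment, N m.
- current_opening(): finger opening in m.
- current_gripper_force(): force on a finger pad.
Only numpy, scipy, OpenCV 4.12 (cv2) and the standard library are available. Lean on these libraries where they do the work, as an engineer would, in place of code of your own. Each camera call takes 0.05 s, during which the arm holds its last target. There are 200 camera calls.

## Working session

There is one attempt and no reset: what is moved stays moved. The work goes in short steps, each a Python script; the robot and the scene stay as the last script left them, time stands still between calls to the robot, and variables do not carry over. Pictures are saved under pics/ and viewed, at most 10 in all, crops included, and the job is handed in when it is done.

```bash
mkdir -p pics; ls
cat > h.py <<'E'
import numpy as np, cv2
from plant import *
def cloud(im):
    R=cv2.Rodrigues(np.array(im["rvec"],float))[0]; t=np.array(im["tvec"],float).ravel()
    d=im["depth"]; v,u=np.mgrid[:420,:560]
    c=np.stack([(u-im["cx"])/im["fx"]*d,(v-im["cy"])/im["fy"]*d,d],-1)
    P=(c-t)@R; P[d==0]=np.nan
    return P
E
python3 - <<'E'
from h import *
s=get_image("scene"); t=get_image("top")
cv2.imwrite("pics/top.png",cv2.resize(t["pixels"],(800,600)))
cv2.imwrite("pics/scene.png",s["pixels"])
for n in ["jar_a","sample_crate","cell_0","cell_1","cell_2","batch_tag","tag_nose","tag_label","tag_reader","reader_mouth","reader_home","spare_nozzle","marker","timer","ring_cutter_small","probe_thermometer","pastry_brush"]:
    for nm,im in(("t",t),("s",s)):
        print(nm,n,[(np.round(r["position"],3).tolist(),round(r["p"],2)) for r in place_of(im,n)[:5]])
print(current_clock(),t["tvec"],t["fx"])
E
```

```text
pics
t jar_a [([0.607, 0.035, 0.002], 0.85), ([0.461, 0.088, -0.003], 0.61), ([0.366, -0.218, -0.001], 0.2)]
s jar_a [([0.606, 0.042, -0.0], 0.84), ([0.464, 0.086, -0.0], 0.72)]
t sample_crate [([0.531, -0.29, 0.005], 0.68)]
s sample_crate [([0.534, -0.29, -0.0], 0.86), ([0.76, 0.077, 0.001], 0.53)]
t cell_0 [([0.5, -0.368, 0.004], 0.83), ([0.529, -0.288, 0.006], 0.82)]
s cell_0 [([0.501, -0.368, 0.006], 0.76), ([0.565, -0.216, 0.008], 0.73), ([0.529, -0.288, 0.008], 0.72), ([0.462, 0.284, 0.004], 0.43)]
t cell_1 [([0.5, -0.368, 0.004], 0.83), ([0.529, -0.288, 0.006], 0.82)]
s cell_1 [([0.501, -0.368, 0.006], 0.76), ([0.565, -0.216, 0.008], 0.73), ([0.529, -0.288, 0.008], 0.72), ([0.462, 0.284, 0.004], 0.43)]
t cell_2 [([0.5, -0.368, 0.004], 0.83), ([0.529, -0.288, 0.006], 0.82)]
s cell_2 [([0.501, -0.368, 0.006], 0.76), ([0.565, -0.216, 0.008], 0.73), ([0.529, -0.288, 0.008], 0.72), ([0.462, 0.284, 0.004], 0.43)]
t batch_tag [([0.394, 0.38, 0.001], 0.75), ([0.475, 0.233, 0.001], 0.62), ([0.605, 0.034, -0.0], 0.25)]
s batch_tag [([0.394, 0.382, -0.002], 0.67)]
t tag_nose [([0.466, 0.
[... 922 characters left out ...]
 [([0.363, 0.032, 0.001], 0.71)]
s marker [([0.367, 0.03, -0.004], 0.75), ([0.562, -0.213, 0.007], 0.6)]
t timer [([0.727, -0.017, -0.0], 0.66), ([0.474, 0.231, 0.002], 0.37)]
s timer [([0.726, -0.017, -0.003], 0.73)]
t ring_cutter_small [([0.758, 0.071, -0.004], 0.57)]
s ring_cutter_small [([0.759, 0.076, 0.001], 0.76)]
t probe_thermometer [([0.366, -0.218, -0.004], 0.68)]
s probe_thermometer [([0.365, -0.216, -0.004], 0.72), ([0.8, -0.102, -0.001], 0.67)]
t pastry_brush [([0.803, -0.103, -0.0], 0.72), ([0.471, 0.254, 0.009], 0.58), ([0.365, -0.22, -0.004], 0.5), ([0.724, -0.017, 0.001], 0.2)]
s pastry_brush [([0.8, -0.1, 0.001], 0.6)]
1.8 [0.00877368 0.57575006 1.26377991] 383.199007150479
```

View pics/top.png

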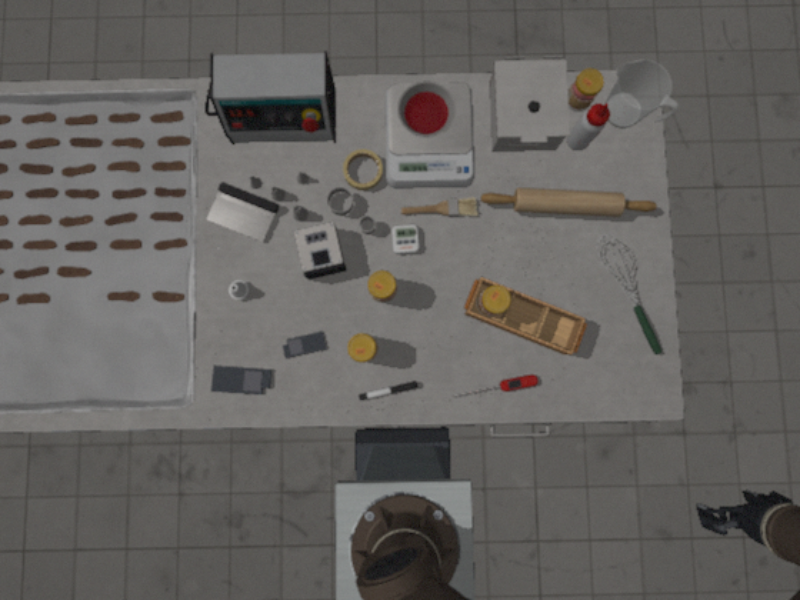

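View pics/scene.png

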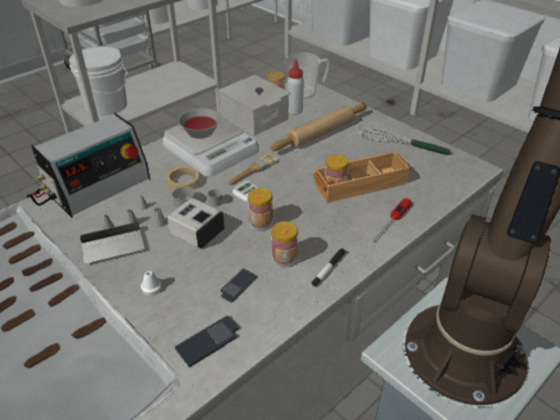

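Two tags show in the top view: a small one at (305,345) and a large one at (242,380). By scale the small one is about 97 mm long and the large one about 140 mm, so the small one fits. Next I measure both, along with the crate, the reader and the jars.

Run:
```python
from h import *
t=get_image("top"); s=get_image("scene")
def rect(P,m,lo,hi):
    q=P[m]; q=q[(q[:,2]>lo)&(q[:,2]<hi)]
    r=cv2.minAreaRect((q[:,:2]*1000).astype(np.float32)); return np.round(r[0],1),np.round(r[1],1),round(r[2],1),len(q),np.round(np.median(q[:,2]),4)
for nm,im in(("t",t),("s",s)):
    P=cloud(im); 
    tab=P[np.abs(P[...,2])<.01]; print(nm,"table z",np.median(tab[:,2]))
    def box(x0,x1,y0,y1,lo,hi): return (P[...,0]>x0)&(P[...,0]<x1)&(P[...,1]>y0)&(P[...,1]<y1)&(P[...,2]>lo)&(P[...,2]<hi)
    for n,b in (("smalltag",(.43,.52,.19,.30,.0035,.02)),("bigtag",(.33,.45,.29,.48,.0035,.02)),("crate",(.43,.64,-.45,-.13,.045,.068)),("reader",(.6,.8,.1,.28,.058,.075)),("jarA",(.55,.66,-.02,.1,.09,.11)),("jarB",(.41,.52,.03,.14,.09,.11)),("jarin",(.5,.62,-.27,-.16,.09,.12))):
        m=box(*b); 
        if m.sum()>5:print(nm,n,*rect(P,m,-1,1))
    for r in cut_out(im,"batch_tag")[:3]:
        print("mask",round(r["p"],2),*rect(P,r["mask"],-.01,.03))
im=t
g=im["pixels"][215:285,140:250]
cv2.imwrite("pics/tags.png",cv2.resize(g,None,fx=7,fy=7,interpolation=cv2.INTER_CUBIC))
```

```text
t table z 0.001612286983271606
t smalltag [474.7 244.3] [108.   85.2] 88.9 344 0.0066
t bigtag [388.8 384.6] [118.4 190.4] 1.2 823 0.0081
t crate [ 534.1 -289.4] [278.2  91.3] 66.9 734 0.0574
t reader [697.8 186.9] [111.3  95.7] 12.2 924 0.0644
t jarA [606.4  40.7] [61.6 61.8] 26.2 314 0.0989
t jarB [466.4  87.2] [60.5 60.4] 89.6 329 0.0989
t jarin [ 568.5 -213.7] [60.7 61.5] 89.3 320 0.1052
mask 0.7 [479.  234.3] [ 48.2 103.6] 11.0 392 0.0063
mask 0.59 [396.4 380.1] [139.9  61.3] 86.4 721 0.0085
s table z 0.00016073935845990398
s smalltag [471.5 239. ] [68.5 98. ] 0.7 465 0.0058
s bigtag [390.3 383.1] [118.8 184.4] 0.2 1535 0.0078
s crate [ 531.3 -289.6] [282.9  98.6] 66.8 1115 0.0539
s reader [694.9 186.9] [114.3 100.1] 13.3 1039 0.0634
s jarA [604.1  42.2] [60.  66.8] 47.9 344 0.0977
s jarB [465.1  86.6] [63.1 67.3] 39.3 430 0.0977
s jarin [ 565.5 -213. ] [62.9 68.6] 17.7 314 0.1033
mask 0.78 [478.7 230.4] [ 54.6 109.7] 13.7 658 0.005
mask 0.65 [396.7 378.9] [141.9  71.7] 85.0 1573 0.0077
```

View pics/tags.png

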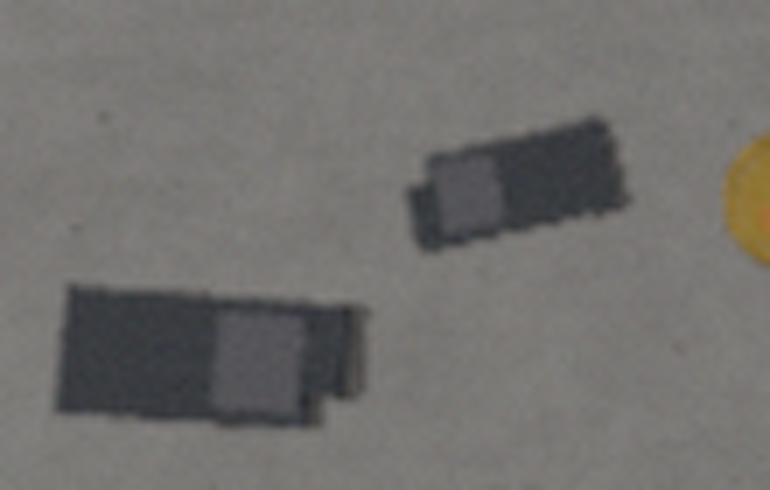

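The small tag (crop centre ~(520,185)) measures 104 x 48 by its mask, so it is the 100 x 44 one. The large one (crop ~(210,355)) is 140 x 61, a look-alike. The small tag's notch is at crop (420,170), the +y end on the robot-far corner, so its yaw is about 102° with the label side up. Jars first.

```bash
cat >> h.py <<'E'
from scipy.spatial.transform import Rotation as Ro
def q_of(R): a=Ro.from_matrix(R).as_quat(); return [a[3],a[0],a[1],a[2]]
def down(deg):  # closing direction angle in world xy
    a=np.deg2rad(deg); y=np.array([np.cos(a),np.sin(a),0]); z=np.array([0,0,-1.]); return q_of(np.stack([np.cross(y,z),y,z],1))
CR=np.array([.5325,-.2893]); CY=np.array([np.cos(np.deg2rad(66.9)),np.sin(np.deg2rad(66.9))])
E
cat > jar.py <<'E'
from h import *
import sys
def best(p,degs):
    c=[(np.abs(np.array(j)-current_joint_pos()).max(),d) for d in degs if (j:=ik(p,down(d))) is not None]; print(c); return min(c)[1]
def jar(xy,cell):
    d=best([*xy,.2],[-23.1,156.9]); Q=down(d)
    grip(.085,60); movep([*xy,.2],Q); print("at",current_clock())
    print(line_to([*xy,.055],rate=.2,threshold=15))
    grip(.05,60); print("op",current_opening(),current_gripper_force(),current_clock())
    line_to([*xy,.19],rate=.25)
    print("ft",current_ft_force(),"op",current_opening())
    movep([*cell,.19],Q)
    line_to([*cell,.08],rate=.2); print("touch",line_to([*cell,.058],rate=.05,threshold=5),current_ee_pos())
    grip(.085); line_to([*cell,.2],rate=.25); print(current_clock(),current_ft_force())
if __name__=="__main__":
    jar([.6055,.041],CR-.084*CY)
    im=get_image("top"); cv2.imwrite("pics/j1.png",im["pixels"][120:300,150:450])
E
python3 jar.py
```

```text
[(np.float64(0.9292752039259445), -23.1), (np.float64(2.142750829235224), 156.9)]
at 4.9917
False
op 0.06361793722179912 64.58020197227597 6.2
ft [-0.69536518 -0.52421763 -6.14798219] op 0.06364259150106247
touch True [ 0.50006584 -0.36696358  0.06216381]
10.5917 [0.20385483 0.79493616 0.04761924]
```

View pics/j1.png

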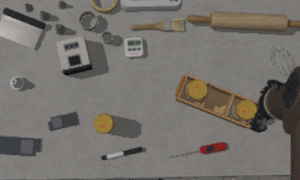

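```bash
python3 - <<'E'
from jar import *
jar([.466,.087],CR)
for d in (12,192): 
    a=ik([.484,.204,.12],down(d)); b=ik([.58,.165,.12],down(d-89.5)); print(d,a is not None and np.round(a,2),b is not None and np.round(b,2))
# go above tag & look
E
python3 - <<'E'
from h import *
for d in (12,192):
    try: movep([.47,.2,.22],down(d)); print("used",d); break
    except PlanningError as e: print(d,e)
t=get_image("top"); w=get_image("wrist")
print(current_clock(),w["fx"],w["cx"],w["cy"])
cv2.imwrite("pics/w1.png",np.hstack([w["pixels"],np.zeros((420,0,3),np.uint8)]))
for n in("batch_tag","tag_nose","tag_label","tag_reader","reader_mouth","reader_home"): print(n,[(np.round(r["position"],3).tolist(),round(r["p"],2)) for r in place_of(w,n)[:3]])
P=cloud(t)
for c in ((.566,-.213),tuple(CR),tuple(CR-.084*CY)):
    m=(np.hypot(P[...,0]-c[0],P[...,1]-c[1])<.045)&(P[...,2]>.09)&(P[...,2]<.12); print(c,m.sum(),P[m].mean(0) if m.any() else None)
E
```

```text
[(np.float64(0.8795670252181438), -23.1), (np.float64(2.17301144756581), 156.9)]
at 12.525
False
op 0.06340817874254907 63.47456967895596 13.7333
ft [-0.40698091 -0.36541603 -4.03070173] op 0.06297609657502616
touch True [ 0.53250952 -0.289671    0.06136996]
18.0167 [-0.61570269  0.02512438 -0.87844525]
12 [ 0.19  0.6  -0.99  1.89  0.61  0.98 -0.86] [ 0.02  0.58 -0.57  1.72  0.37  0.95 -2.04]
192 [-1.26  0.65  1.15  2.   -0.73  0.98 -2.66] [ 0.34  0.82 -1.18  1.69  0.81  1.2   0.74]
used 12
19.9083 325.19226210127806 285.8062544673806 203.63290419894358
batch_tag [([0.392, 0.381, 0.0], 0.68), ([0.478, 0.231, 0.0], 0.6)]
tag_nose [([0.467, 0.276, 0.005], 0.83), ([0.386, 0.311, 0.005], 0.62)]
tag_label [([0.392, 0.352, 0.006], 0.69), ([0.471, 0.25, 0.006], 0.65)]
tag_reader [([0.693, 0.19, 0.002], 0.88), ([0.479, 0.232, -0.0], 0.69)]
reader_mouth [([0.642, 0.179, 0.039], 0.79)]
reader_home [([0.689, 0.184, 0.038], 0.6)]
(0.566, -0.213) 322 [ 0.56776834 -0.2134184   0.10500171]
(np.float64(0.5325), np.float64(-0.2893)) 326 [ 0.5334567  -0.28823854  0.10510077]
(np.float64(0.4995436822053008), np.float64(-0.366565005775026)) 335 [ 0.50141422 -0.36594284  0.10483504]
```

View pics/w1.png

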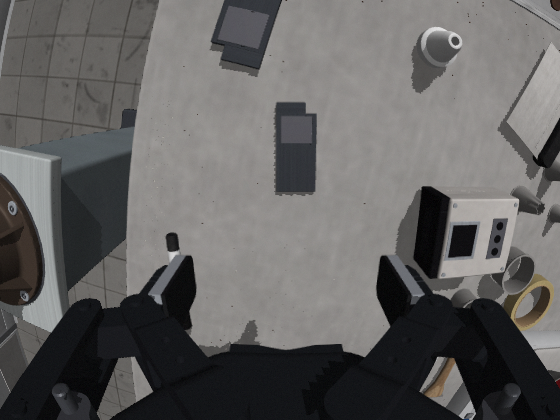

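Both jars stand in their cells. In the wrist view the small tag is at (296,150) with its notch at the top-right corner, and the reader is at (465,232) with its bezel facing left. I'll refine both poses from this view, then grasp.

```bash
cat >> h.py <<'E'
def wcloud(im,z=None):
    R=cv2.Rodrigues(np.array(im["rvec"],float))[0]; t=np.array(im["tvec"],float).ravel()
    v,u=np.mgrid[:420,:560]; a=(u-im["cx"])/im["fx"]; b=(v-im["cy"])/im["fy"]; r=np.hypot(a,b)+1e-9; k=np.tan(np.minimum(r,1.5))/r
    D=np.stack([a*k,b*k,np.ones_like(a)],-1)
    if z is None: return (D*im["depth"][...,None]-t)@R
    d=D@R; C=-t@R; return C+d*((z-C[2])/d[...,2])[...,None]
def mrect(q): r=cv2.minAreaRect((q*1000).astype(np.float32)); return np.round(r[0],1),np.round(r[1],1),round(r[2],2),len(q)
E
python3 - <<'E'
from h import *
w=get_image("wrist"); px=w["pixels"].astype(float); P=wcloud(w); Z=wcloud(w,.006); B=px.max(2)
m=np.zeros((420,560),bool); m[95:205,262:330]=B[95:205,262:330]<95
n,l,s,c=cv2.connectedComponentsWithStats(m.astype(np.uint8)); m=l==1+s[1:,4].argmax()
print("tag",*mrect(Z[m][:,:2]))
for r in cut_out(w,"batch_tag")[:3]: print("mask",round(r["p"],2),*mrect(Z[r["mask"]][:,:2]))
h=np.array([[.6,.8],[.1,.28]])
m=(P[...,0]>.6)&(P[...,0]<.79)&(P[...,1]>.1)&(P[...,1]<.28)&(P[...,2]>.06)&(P[...,2]<.072)&(w["depth"]>0)
m=cv2.morphologyEx(m.astype(np.uint8),cv2.MORPH_OPEN,np.ones((3,3)))>0
print("reader",*mrect(P[m][:,:2]),np.median(P[m][:,2]))
# front face: points with z .012-.028/.045-.058 in front
f=(P[...,0]>.6)&(P[...,0]<.70)&(P[...,1]>.11)&(P[...,1]<.24)&(((P[...,2]>.008)&(P[...,2]<.024))|((P[...,2]>.045)&(P[...,2]<.06)))&(w["depth"]>0)
q=P[f][:,:2]
for _ in range(6):
    c=q.mean(0); U,S,V=np.linalg.svd(q-c,full_matrices=False); e=(q-c)@V[1]; q=q[np.abs(e)<max(2*e.std(),.0015)]
n=V[1]*np.sign(V[1][0]); print("front n yaw",np.rad2deg(np.arctan2(n[1],n[0])),"dist",n@c,len(q),e.std(),q.min(0),q.max(0))
E
```

```text
tag [474.9 229.4] [ 45.7 103. ] 12.4 3618
mask 0.76 [475.  232.9] [ 43.9 100.3] 11.8 3467
reader [699.8 187.7] [101.1  95.3] 12.12 5198 0.06337365581329071
front n yaw 11.903505021151888 dist 0.6655937165406876 1267 0.0025977034508944765 [0.63116178 0.12843803] [0.65810541 0.22312177]
```

```bash
cat >> h.py <<'E'
YAW=12.1; n_=np.array([np.cos(np.deg2rad(YAW)),np.sin(np.deg2rad(YAW))]); t_=np.array([-n_[1],n_[0]])
def at(s,lat=.038): return s*n_+lat*t_
E
python3 - <<'E'
from h import *
g=[.481,.203]; Q=down(12)
grip(.056); movep([*g,.06],Q); line_to([*g,.012],rate=.15)
print(line_to([*g,-.012],rate=.03,threshold=4),current_ee_pos(),current_clock())
z=current_ee_pos()[2]+.001; line_to([*g,z],rate=.03)
grip(.03,90); print(current_opening(),current_gripper_force(),current_ee_pos(),current_ft_force()); z=current_ee_pos()[2]
open("z0","w").write(str(z))
line_to([*g,z+.1],rate=.2); print(current_opening())
movep([*at(.5455),z+.1],down(12+YAW-102)); print(current_clock(),current_ee_pos(),current_opening())
w=get_image("wrist"); cv2.imwrite("pics/w2.png",w["pixels"])
E
```

```text
True [ 0.48114481  0.20292255 -0.0041009 ] 22.4333
0.04090781113060271 96.22705020461353 [ 0.48221577  0.2041809  -0.00134309] [-1.11064948 -2.90756674 23.63545399]
0.040429475874178805
24.725 [0.52471113 0.15160925 0.09778146] 0.04067868353427528
```

View pics/w2.png

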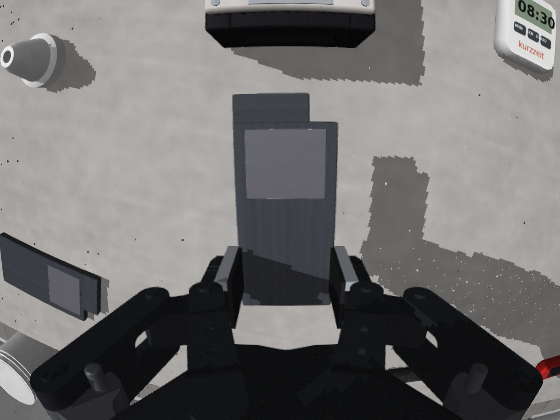

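The tag is held by its plain half, notch front-right at (325,108), label up, with the reader ahead. I'll check its height, pitch and yaw in the hand from the depth.

Run:
```python
from h import *
w=get_image("wrist"); P=wcloud(w); e=np.array(current_ee_pos()); q=P[100:240,245:305].reshape(-1,3); q=q[np.isfinite(q).all(1)&(q[:,2]>.06)]
s=q[:,:2]@n_; l=q[:,:2]@t_
A=np.c_[s-e[:2]@n_,l-e[:2]@t_,np.ones(len(q))]; c,*_=np.linalg.lstsq(A,q[:,2],rcond=None)
print("plane slope along,lat, z at tcp",c,"res",(A@c-q[:,2]).std(),"ee",e, "underside off",c[2]-.006-e[2])
m=(P[...,2]>e[2]-.02)&(P[...,2]<.13); m[:,:225]=0; m[:,345:]=0; m[:85]=0; m[235:]=0
Z=P[m]; S=Z[:,:2]@n_-e[:2]@n_; L=Z[:,:2]@t_-e[:2]@t_
print("nose ahead",np.percentile(S,[99,99.8,100]))
for a in np.arange(.02,.08,.01):
    k=(S>a)&(S<a+.01); print(round(a,3),np.percentile(L[k],[1,99]).round(4))
R=wcloud(w); f=(R[...,2]>.058)&(R[...,2]<.07)&(R[...,0]>.62); print("reader top front rows", f.sum(), (R[f][:,:2]@n_).min() if f.any() else None, np.percentile(R[f][:,:2]@t_,[1,99]) if f.any() else None)
Rm=Ro.from_quat(np.roll(current_eef_rot(),-1)).as_matrix(); print(Rm.round(4), np.rad2deg(np.arctan2(Rm[1,1],Rm[0,1])))
```

```text
plane slope along,lat, z at tcp [ 0.03564947 -0.03787601  0.10311132] res 0.0077926670691369085 ee [0.52487978 0.15175069 0.09810767] underside off -0.0009963513626691095
nose ahead [0.07819721 0.07892354 0.07902755]
0.02 [-0.021   0.0218]
0.03 [-0.0209  0.0218]
0.04 [-0.0209  0.022 ]
0.05 [-0.0209  0.0219]
0.06 [-0.0207  0.0221]
0.07 [-0.0093  0.0222]
reader top front rows 4583 0.6634083786005369 [-0.00995471  0.08262724]
[[ 9.773e-01  2.117e-01 -1.100e-03]
 [ 2.117e-01 -9.773e-01 -0.000e+00]
 [-1.100e-03 -2.000e-04 -1.000e+00]] -77.77959455457732
```

Run:
```python
from h import *
w=get_image("wrist"); P=wcloud(w); e=np.array(current_ee_pos()); q=P[100:240,245:305].reshape(-1,3); q=q[np.isfinite(q).all(1)]
q=q[np.abs(q[:,2]-np.median(q[:,2]))<.01]
for _ in range(5):
    A=np.c_[(q[:,:2]-e[:2])@n_,(q[:,:2]-e[:2])@t_,np.ones(len(q))]; c,*_=np.linalg.lstsq(A,q[:,2],rcond=None); r=A@c-q[:,2]; q=q[np.abs(r)<max(2*r.std(),.0005)]
print(c,r.std(),len(q),"underside-ee",c[2]-.006-e[2])
S=P[...,:2]@n_;L=P[...,:2]@t_
k=(P[...,2]>.055)&(P[...,2]<.07)&(S>.655)&(S<.74)
for a in np.arange(.66,.70,.005):
    j=k&(S>a)&(S<a+.005)
    if j.sum()>20: print(round(a,3),np.percentile(L[j],[0,.5,1,99,99.5,100]).round(4),np.median(P[j][:,2]).round(4))
j=(P[...,2]>.003)&(P[...,2]<.055)&(S>.65)&(S<.675)
print("face",j.sum())
if j.sum()>20:print(np.percentile(L[j],[1,50,99]).round(4),np.percentile(S[j],[1,50,99]).round(4))
```

```text
[ 0.00072071 -0.00033207  0.10425431] 0.0005147841472814353 7424 underside-ee 3.002489554143617e-05
0.66 [-0.011  -0.0098 -0.0093  0.082   0.0824  0.083 ] 0.0577
0.665 [-0.0118 -0.0108 -0.0102  0.0827  0.0832  0.0839] 0.0589
0.67 [-0.0121 -0.0108 -0.0102  0.0827  0.0833  0.0844] 0.0593
0.675 [-0.0119 -0.0106 -0.0102  0.0827  0.0832  0.0845] 0.063
0.68 [-0.0112 -0.0112 -0.0111  0.0832  0.0833  0.0836] 0.063
face 4192
[-0.1834  0.0548  0.2562] [0.6546 0.6642 0.6747]
```

```bash
cat >> h.py <<'E'
def st(tag=""):
    e=np.array(current_ee_pos()); f=np.array(current_ft_force()); print(tag,"s %.4f lat %.4f z %.4f"%(e[:2]@n_,e[:2]@t_,e[2]),"F in %.1f lat %.1f z %.1f"%(f[:2]@n_,f[:2]@t_,f[2]),"M",np.round(current_torque(),2),"t %.1f"%current_clock()); return f[:2]@n_,f[:2]@t_,f[2]
E
python3 - <<'E'
from h import *
lat=.0356; z=.0302
line_to([*at(.5455,lat),.06],attitude=down(YAW-90),rate=.2); line_to([*at(.5455,lat),z],rate=.1); st("pre")
line_to([*at(.58,lat),z],rate=.1); b=st("mouth")
for s in np.arange(.588,.6285,.008):
    hit=line_to([*at(s,lat),z],rate=.05,threshold=8); f=st(f"{s:.3f} {hit}")
    if hit: break
E
```

```text
pre s 0.5456 lat 0.0358 z 0.0305 F in 0.7 lat 0.4 z -1.0 M [0.03 0.07 0.  ] t 25.7
mouth s 0.5798 lat 0.0357 z 0.0304 F in -1.1 lat 0.2 z -0.7 M [0.04 0.01 0.01] t 26.2
0.588 False s 0.5881 lat 0.0356 z 0.0302 F in -0.0 lat -0.5 z -0.3 M [0.01 0.03 0.  ] t 26.5
0.596 False s 0.5964 lat 0.0356 z 0.0302 F in 0.0 lat -0.4 z -0.7 M [ 0.03  0.01 -0.06] t 26.8
0.604 False s 0.6044 lat 0.0356 z 0.0302 F in -0.9 lat -0.3 z -1.3 M [-0.01  0.07  0.01] t 27.1
0.612 False s 0.6124 lat 0.0356 z 0.0302 F in -0.2 lat -0.3 z -1.1 M [0.05 0.06 0.05] t 27.4
0.620 False s 0.6204 lat 0.0356 z 0.0302 F in -0.5 lat -0.2 z -0.3 M [0.01 0.   0.01] t 27.7
0.628 False s 0.6271 lat 0.0357 z 0.0297 F in -4.5 lat 0.5 z -1.5 M [-0.1   0.97  0.02] t 28.0
```

It slid in freely and has met the spring. I'll push on to the hard stop.

Run:
```python
from h import *
lat=.0356; z=.0302
for s in np.arange(.631,.652,.002):
    line_to([*at(s,lat),z],rate=.03); f=st(f"{s:.3f}")
    if f[0]<-14: break
pause(.5); st("hold"); print(current_opening(),current_gripper_force())
t=get_image("top"); w=get_image("wrist")
cv2.imwrite("pics/end.png",np.hstack([cv2.resize(t["pixels"][130:300,130:420],(400,234)),cv2.resize(w["pixels"],(312,234))]))
P=wcloud(w);
```

```text
0.631 s 0.6301 lat 0.0357 z 0.0299 F in -4.2 lat -0.2 z -0.4 M [-0.16  1.15  0.05] t 28.3
0.633 s 0.6320 lat 0.0356 z 0.0299 F in -5.2 lat -0.1 z -0.1 M [-0.14  1.28  0.04] t 28.5
0.635 s 0.6338 lat 0.0356 z 0.0298 F in -6.2 lat 1.5 z -0.8 M [-0.19  1.33  0.03] t 28.8
0.637 s 0.6348 lat 0.0356 z 0.0295 F in -9.6 lat -0.2 z 0.2 M [-0.35  1.8   0.06] t 29.0
0.639 s 0.6349 lat 0.0355 z 0.0289 F in -13.5 lat 0.7 z 1.8 M [-0.54  2.83  0.06] t 29.3
0.641 s 0.6349 lat 0.0355 z 0.0283 F in -19.7 lat -0.0 z 1.1 M [-0.8   3.9   0.08] t 29.5
hold s 0.6350 lat 0.0355 z 0.0283 F in -19.9 lat 0.5 z 2.1 M [-0.72  3.86  0.06] t 30.0
0.04098777736214017 91.20558857917786
```

View pics/end.png

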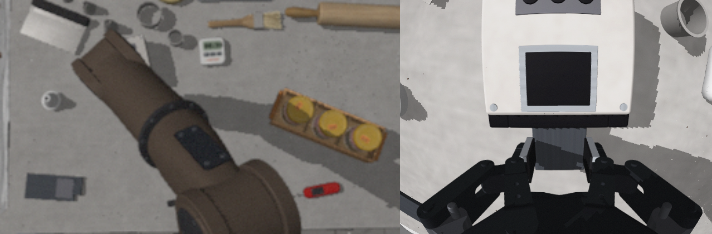

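The tag went in 10 mm past spring contact and met a hard stop with the spring at 6–7 N, which matches fully home. All three jars stand in the crate, and the view shows nothing disturbed.

```bash
python3 -c "
from plant import *
print(hand_in())"
```

```text
the job is handed in; nothing more can be done
None
```

Both jars stand upright in the two empty crate cells, and the 100 x 44 mm tag is gripped and pressed fully home in the reader (about 20 N against the hard stop); handed in at about 30 s on the robot clock.

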